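# Seat the board and hold the gate on its hinge

## Robot

A 7-joint arm with a two-finger parallel gripper is mounted at the origin on the work surface. World frame = base frame: x ahead of the robot, y to its left, z up, the work surface at z = 0. Lengths are in m, angles in rad, forces in N, time in s.
With the tool pointing down it reaches from about 0.35 to 0.9 m from the base axis. Payload 7.2 kg.
Tool frame: the origin (TCP) lies on the centre line of the jaws, within the pads' length; the fingertips stand 25 mm ahead of it and the grasp point (between the pads) lies 6 mm ahead of it; z points along the fingers, y is the line along which they close (so a half turn about z gives the same grasp; the last joint's range is limited). The gripper opens to 85 mm and grips with 20 to 120 N. Pads are 22 mm wide; open, the fingers measure 114 mm over their backs; the gripper's body (76 mm by 85 mm) begins 54 mm behind the grasp point. The pads swing forward as they close: fully open they stand 13 mm farther back than shut.
Start: joints at [1.063, 0.411, -0.013, 1.596, 0.006, 1.134, -0.082], TCP at [0.266, -0.566, 0.256] pointing down, gripper open.
Joint ranges: [-2.95, 2.95], [-0.29, 1.99], [-1.47, 1.44], [0.14, 2.54], [-1.03, 4.17], [0.13, 1.85], [-2.86, 2.86]. Speed limits (rad/s): [2.39, 2.39, 3.01, 3.01, 3.14, 3.14, 3.14].

## Interface

Orientations are given as a 3x3 rotation matrix whose columns are the frame's x, y, z axes.
In Python, from bench import monitor, cams, arm gives the robot as it stands.
- The arm moves only by the tool arm_command, never from a script. Its argument "plan" is a list of rows, each a list of 3 entries, a list of its own where there are three numbers: the turn, a rotation vector about the tool's x, y, z in rad, then the shift along the tool's x, y, z in mm, then the finger opening in mm, from 0 to 85.4. A call has 1 to 12 rows; each row shifts and turns the commanded pose from where the row before left it, along the tool's axes as they then stand; what a row does not reach is not made up. A row lasts 1/12 s, in which the tool goes at most 41.7 mm and 7.16 degrees, less where a joint would pass 70% of its speed; a pose out of reach is approached as far as the arm can. A call with a gripper value outside its range is refused whole. The fingers move at their own pace and stop on an object; the grip force is fixed at half the most. Time passes only in rows, so rows that do not move let the fingers close. It gives the time, the measured TCP pose, the force, the opening and the grip force at its end, in the units of the state.
- monitor.observe(): the state, without advancing time (a new reading comes with each control period).
- cams.camera(name): name is "scene" or "top" or "wrist"; returns a dict with "pixels" (400x640x3 uint8, blue, green, red), "depth" (400x640 float32, m along the optical axis (not along the pixel's ray), 0 where there is no reading), "mtx" (3x3 intrinsics, pixels), "view" (4x4, takes a point from world to camera coordinates). Camera axes: x right, y down, z forward; pixel columns grow to the right and rows downward; lengths in m; the calibration is good to about 2 mm. A picture is of the moment at which its call begins.
- arm.finish_job(): hands the job in; it is judged then, once.
The state is a dict: "time": time; "joint_pos": joint angles; "joint_velocities": joint speeds; "joint_torque": joint torques, N m; "position": TCP position; "ee_rot": TCP orientation; "ft_force": force on the tool from outside, world axes, zero at the start; "ft_torque": the same for the moment, N m; "gripper_width": finger opening in m; "gripper_force": force on a finger pad.
Only numpy, scipy, OpenCV 4.12 (cv2) and the standard library are available. Lean on these libraries where they do the work, as an engineer would, in place of code of your own. Each camera call takes 0.05 s, during which the arm holds its last target. There are 200 camera calls.

## Task

Get the board test fixture ready for its hinge pin: first push the half-plugged circuit board down until it sits level and fully home in its nest, because the gate will cover it. Then pick up the loose hold-down gate by its handle and lower it, level, so that its brass knuckle goes down between the two steel knuckles at the back of the fixture and the pin holes of all three are in one line. Finish while still holding it there, carried by the gripper alone and not resting or pressing on the fixture, so that a colleague can slide the tapered pin through; leave the other things on the bench alone.

Things in the scene. Friction and masses are not known exactly. Their poses are not given: they have to be found in the camera images.
- fixture: Board test fixture, fixed to the bench: grey base, pale yellow deck 230 (x) x 240 (y) mm, 68 mm high. Origin: centre of its underside. Own x points from its button panel (towards the robot, within 0.25 rad) to its back, where a blue jamb block (190 wide, top 116 mm high) carries two steel knuckles. Rests 95 mm high at its front corners (x -104, y +-95). It may stand left or right of the gate.
- hinge_bore (a point): Middle of the gap between the two steel knuckles, on the hinge axis: 70 mm behind the fixture's centre, 120 mm above the bench. y is the hinge axis, x points to the back, z up. Barrels: 22 mm diameter, 36 mm long, bore 12 mm, 3 mm chamfers. The gap is 49 mm wide in y, open at the top, front and below; the jamb block's face (and the hinge leaf on it, top 124 mm high) is 15 mm behind the axis.
- board (a joint): The green circuit board (125 x 150 x 3 mm) in the nest turns about its rear edge, nearest the jamb block. 0 = level and home on a hard stop; positive = front edge up, rad (0.055 to 0.09 at the start). The friction of its half-mated plug holds it wherever it is; about 6 N straight down on the press point moves it: push with 8 N or more (25 N does no harm).
- board_press (a point): Centre of the flat top of the black plug housing (14 x 60 mm, long way across the fixture) in the middle of the board's front edge: the place to push. It is 68 mm in front of the fixture's centre, 87 mm above the bench when the board is home, and up to 11 mm higher at the start.
- gate: Loose hold-down gate, 0.4 to 0.6 kg: level aluminium frame 160 (x) x 190 (y) x 10 mm with a clear sheet, standing on four white pushers. Origin: under the handle's middle, at the pushers' feet. Own x points to the brass knuckle (away from the robot, within 0.25 rad). Frame underside 32, top 42 mm above the feet. Hung level and aligned, its feet are 83 mm above the bench, 5 mm over a seated board.
- gate_grip (a point): Middle of the gate's black handle bar, 72 mm above the feet and above the gate's balance point: bar 12 mm thick (x) and 12 mm high, along the gate's y, 96 mm free between its two posts, 24 mm free below it. Take it from above, fingers closing along x. Axes as the gate's.
- gate_bore (a point): Centre of the pin hole of the gate's brass knuckle (barrel of 22 mm diameter, 44 mm long in y, bore 12 mm, chamfered 3 mm): 88 mm from the handle's middle along the gate's x, 37 mm above the feet, 35 mm lower than the bar's middle. y is the hole's axis.
- hinge_pin: Bystander: steel T-handled hinge pin, 10 mm thick with a tapered nose, 110 mm long, lying on the fixture's deck beside the board. Origin: under its middle.
- driver: Bystander: blue screwdriver, 160 mm long, 26 mm thick, lying in front of the gate. Origin: under its middle.
- tape_roll: Bystander: roll of masking tape, 100 mm diameter, 24 mm high, lying flat beyond the fixture and gate. Origin: centre of its underside.
- spare_board: Bystander: second green board, 100 x 150 mm, 20 mm high, lying at the robot's left. Origin: centre of its underside.
- flux_bottle: Bystander: white bottle with red cap, 54 mm diameter, 130 mm high, on the far part of the bench. Origin: centre of its underside.
- multimeter: Bystander: yellow multimeter, 160 x 80 x 36 mm, lying at the robot's right. Origin: centre of its underside.
- solder_spool: Bystander: metal solder spool, 60 mm diameter, 50 mm high, standing at the robot's left. Origin: centre of its underside.

How it is judged:
On the way, in this order (a step that is already met when the one before it is completed fails the run):
1. the board is pushed level and home in its nest while the gate still stands on the bench (value of joint board below 0.012 rad and height (world z) of gate_bore below 0.045 m), for 0.2 s.
2. the gate is lifted off the bench by the gripper (height (world z) of gate_bore above 0.1 m and contact force between the fingers and gate above 1 N), for 0.2 s.
At the end, for the whole second after the job is handed in: Board within 0.012 rad of level. The gripper holds the gate still and level (0.1 rad); its hole centre is within 4 mm of the hinge axis fore-and-aft and in height and of mid-gap, hole axis within 0.06 rad; gate and fixture touch with under 2 N (value of joint board below 0.012 rad and x of gate_bore in the frame of hinge_bore between -0.004 and 0.004 m and z of gate_bore in the frame of hinge_bore between -0.004 and 0.004 m and y of gate_bore in the frame of hinge_bore between -0.004 and 0.004 m and angle between the y axis of gate_bore and the y axis of hinge_bore, either way round below 0.06 rad and angle between gate's own z axis and vertical below 0.1 rad and contact force between the fingers and gate above 1 N and contact force between gate and fixture below 2 N and linear speed of gate below 0.02 m/s); the arm keeps its last pose, push and grip.
It fails at once if one of the other things on the bench is shifted by more than 40 mm (distance of any of hinge_pin, driver, tape_roll, spare_board, flux_bottle, multimeter, solder_spool from where it was at the start of the episode above 0.04 m).
It also fails if it takes over 54 s, if anything falls off the work surface, if the arm or the gripper's body presses on something with over 40 N, if the wrist force passes 120 N, or if a joint passes its speed limit or range.

## Working session

There is one attempt and no reset: what is moved stays moved. The work goes in short steps, Python scripts to look and compute and a tool call to move; the robot and the scene stay as the last step left them, time stands still between calls to the robot, and variables do not carry over. Pictures are saved under pics/ and viewed, at most 10 in all, crops included, and the job is handed in when it is done.

Besides the shell and the picture viewer there is one more tool, called after "Call:" in YAML: its name, and indented under it one key for each argument. arm_command: Moves the arm, as the interface text tells. Its arguments: {"type":"object","properties":{"plan":{"type":"array","items":{"type":"array"}}},"required":["plan"]}

```bash
mkdir -p pics; cat > h.py <<'E'
import numpy as np, cv2
from bench import monitor, cams, arm
def grab(n,name):
    c=cams.camera(n); cv2.imwrite(f'pics/{name}.png',c['pixels']); np.savez(f'{name}.npz',**{k:np.array(c[k]) for k in('pixels','depth','mtx','view')}); return c
def cloud(c):
    d=c['depth'];K=c['mtx'];v,u=np.indices(d.shape)
    P=np.stack([(u-K[0,2])/K[0,0]*d,(v-K[1,2])/K[1,1]*d,d,np.ones_like(d)],-1)
    W=P@np.linalg.inv(c['view']).T
    W=W[...,:3]; W[d<=0]=np.nan; return W
E
python3 - <<'E'
from h import *
s=monitor.observe(); print(s)
for n in('top','scene'):
    c=grab(n,n+'0'); W=cloud(c); print(n,np.linalg.inv(c['view'])[:3].round(3).tolist(),c['mtx'].tolist())
a=cv2.imread('pics/top0.png')
E
```

```text
{'time': 0.0, 'joint_pos': array([ 1.06280244,  0.4119401 , -0.01272776,  1.59708959,  0.00558171,
        1.13433788, -0.08220255]), 'joint_velocities': array([-0.00040157, -0.00076407, -0.00097641, -0.00058496,  0.00036662,
        0.00020052, -0.00132179]), 'joint_torque': array([-9.77989998e-05, -6.00637007e+01,  6.82505965e-01, -2.99416602e+01,
        1.38799820e-02,  1.07427718e-02, -9.39523147e-06]), 'position': array([ 0.26586087, -0.56508964,  0.25540929]), 'ee_rot': array([[ 9.04827051e-01,  4.25778484e-01, -8.31129644e-04],
       [ 4.25779283e-01, -9.04825766e-01,  1.52821912e-03],
       [-1.01344695e-04, -1.73665179e-03, -9.99998487e-01]]), 'ft_force': array([-0.89594566,  0.62767817,  0.40387523]), 'ft_torque': array([-0.02412238,  0.0208365 ,  0.05260331]), 'gripper_force': 0.0, 'gripper_width': 0.08535250108530351}
top [[0.006, -0.995, 0.097, 0.456], [-1.0, -0.008, -0.019, -0.001], [0.019, -0.097, -0.995, 1.323]] [[457.3379595375056, 0.0, 320.9141502696018], [0.0, 457.3379595375056, 199.559176626259], [0.0, 0.0, 1.0]]
scene [[-0.647, 0.426, -0.633, 1.273], [0.762, 0.382, -0.522, 0.571], [0.02, -0.82, -0.572, 0.737]] [[373.30946376073734, 0.0, 316.921147564867], [0.0, 373.30946376073734, 193.80265365395965], [0.0, 0.0, 1.0]]
```

View pics/top0.png

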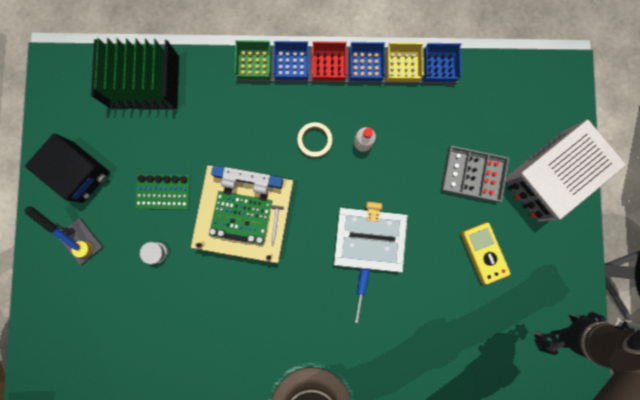

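View pics/scene0.png

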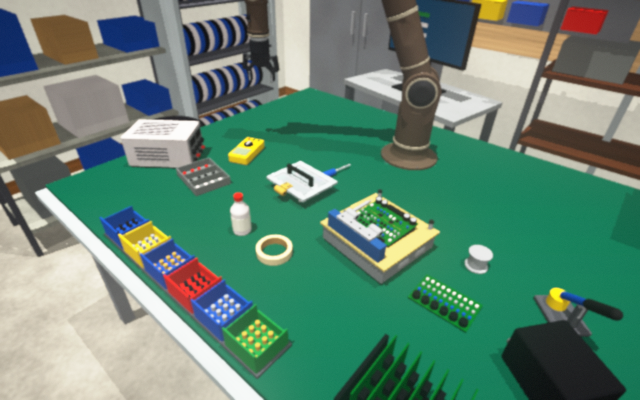

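The top view shows the fixture at about (243,215) with its jamb at the top, and the gate at (372,238) with its brass knuckle at (375,212). The driver lies in front of the gate at (362,295), and the pin lies on the right of the deck at (275,225).

```bash
python3 - <<'E'
from h import *
c=np.load('top0.npz'); W=cloud(c); K=c['mtx']
def reg(u0,u1,v0,v1,z0,z1):
    w=W[v0:v1,u0:u1].reshape(-1,3); return w[(w[:,2]>z0)&(w[:,2]<z1)]
def rect(p,n):
    r=cv2.minAreaRect((p[:,:2]*1000).astype(np.float32)); print(n,len(p),np.round(r[0],1),np.round(r[1],1),round(r[2],2),'zmed',np.median(p[:,2]).round(4))
rect(reg(180,305,155,275,.06,.076),'deck')
rect(reg(180,305,155,275,.105,.113+.007),'jamb/knuckles')
rect(reg(180,305,155,275,.05,.2),'fix all')
rect(reg(325,415,195,280,.034,.05),'gate frame')
rect(reg(325,415,195,280,.066,.09),'handle')
p=reg(180,305,155,275,.105,.14);print(np.percentile(p[:,2],[5,50,95]))
p=reg(325,415,195,280,.066,.09);print(np.percentile(p[:,2],[5,50,95]))
p=reg(360,390,195,215,.02,.06);print('brass',p.mean(0),p.min(0),p.max(0))
print('table',np.nanmedian(W[300:330,150:250,2]))
E
```

```text
deck 3646 [539.  193.6] [241.8 229.7] 80.34 zmed 0.068
jamb/knuckles 309 [558.9 189.6] [190.3 182.4] 80.29 zmed 0.1157
fix all 7397 [538.4 193.6] [241.8 230.6] 80.3 zmed 0.0766
gate frame 3728 [ 483.2 -165. ] [190.9 186.4] 84.41 zmed 0.0407
handle 204 [ 478.1 -163.4] [123.1  12.3] 84.19 zmed 0.0784
[0.11268165 0.12316098 0.13083732]
[0.07346404 0.07835557 0.08187466]
brass [ 0.55526481 -0.17049323  0.04477389] [ 0.54006116 -0.21744988  0.03031396] [ 0.57758076 -0.13486504  0.0544116 ]
table -0.00034146678097446426
```

Call:
arm_command:
  plan:
    - [[0,0,0.122],[0,0,0],0]
    - [[0,0,0.122],[0,0,0],0]
    - [[0,0,0.122],[0,0,0],0]
    - [[0,0,0.122],[0,0,0],0]
    - [[0,0,0.122],[0,0,0],0]
    - [[0,0,0],[3,-33,0],0]
    - [[0,0,0],[3,-33,0],0]
    - [[0,0,0],[3,-33,0],0]
    - [[0,0,0],[3,-33,0],0]
    - [[0,0,0],[3,-33,0],0]
    - [[0,0,0],[3,-33,0],0]
    - [[0,0,0],[3,-33,0],0]

```text
time: 1.1
position: [0.3258, -0.3397, 0.2561]
ee_rot: [[0.986, -0.169, -0.0], [-0.169, -0.986, 0.0], [-0.0, -0.0, -1.0]]
ft_force: [1.6, 0.6, 0.3]
gripper_width: -0.0002
gripper_force: 0.0
```

Call:
arm_command:
  plan:
    - [[0,0,0],[3,-33,0],0]
    - [[0,0,0],[3,-33,0],0]
    - [[0,0,0],[3,-33,0],0]
    - [[0,0,0],[3,-33,0],0]
    - [[0,0,0],[3,-33,0],0]
    - [[0,0,0],[3,-33,0],0]
    - [[0,0,0],[3,-33,0],0]
    - [[0,0,0],[3,-33,0],0]
    - [[0,0,0],[3,-33,0],0]
    - [[0,0,0],[3,-33,0],0]
    - [[0,0,0],[3,-33,0],0]
    - [[0,0,0],[0,0,0],0]

```text
time: 2.1
position: [0.4209, 0.0168, 0.2565]
ee_rot: [[0.987, -0.162, 0.001], [-0.162, -0.987, 0.003], [0.001, -0.003, -1.0]]
ft_force: [0.5, 0.0, 1.1]
gripper_width: -0.0005
gripper_force: 0.0
```

Call:
arm_command:
  plan:
    - [[0,0,0],[3,-28,7],0]
    - [[0,0,0],[3,-28,7],0]
    - [[0,0,0],[3,-28,7],0]
    - [[0,0,0],[3,-28,7],0]
    - [[0,0,0],[3,-28,7],0]
    - [[0,0,0],[3,-28,7],0]
    - [[0,0,0],[2,-26,7],0]
    - [[0,0,0],[0,0,0],0]
    - [[0,0,0],[0,0,0],0]

```text
time: 2.85
position: [0.4719, 0.1995, 0.2064]
ee_rot: [[0.986, -0.167, -0.002], [-0.167, -0.986, -0.0], [-0.002, 0.0, -1.0]]
ft_force: [0.1, -0.5, -0.8]
gripper_width: 0.0001
gripper_force: 0.0
```

```bash
python3 - <<'E'
from h import *
s=monitor.observe(); p=s['position']; R=s['ee_rot']; print(p,R.round(3).tolist())
c=grab('wrist','w1'); W=cloud(c)
f=np.array([.539,.1935]); a=np.deg2rad(-9.7); X=np.array([np.cos(a),np.sin(a)]); Y=np.array([-X[1],X[0]])
fx=(W[...,:2]-f)@X; fy=(W[...,:2]-f)@Y; z=W[...,2]
m=(abs(fx+.068)<.03)&(abs(fy)<.05)&(z>.085)&(z<.11)
print('high pts near press',m.sum(), [np.percentile(q[m]*1000,[2,50,98]).round(1) for q in(fx,fy,z)])
b=np.r_[f-.068*X,.2]; print('d tool',(R.T@(b-p)*1000).round(1), np.nanmin(z))
E
```

```text
[0.47189154 0.19949847 0.20637419] [[0.986, -0.167, -0.002], [-0.167, -0.986, -0.0], [-0.002, 0.0, -1.0]]
high pts near press 5014 [array([-72.4, -58.3, -39.3]), array([-47.7,  -0. ,  47. ]), array([ 85.1,  91.8, 101.9])]
d tool [-0.8 -5.4  6.4] -0.0039115028404350105
```

View pics/w1.png

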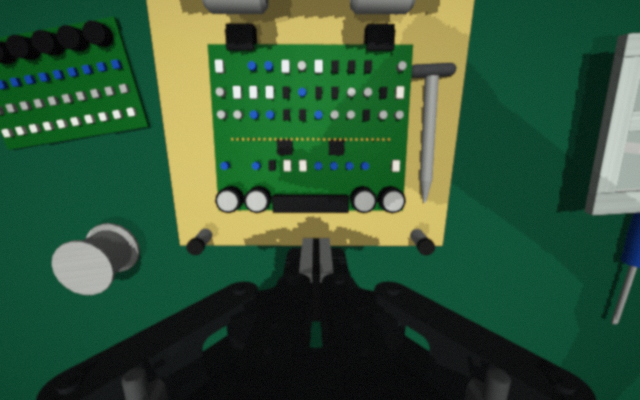

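The wrist view shows the black plug housing at (310,203), between capacitors at (257,200) and (364,201). The fingers are at (316,255) and the pin at (430,130), well clear of both. I'll measure the housing and the steel knuckles in the same picture.

```bash
python3 - <<'E'
from h import *
c=np.load('w1.npz'); W=cloud(c); g=c['pixels'].max(-1)
m=np.zeros(g.shape,bool); m[192:216,274:348]=g[192:216,274:348]<50
P=W[m]; P=P[(P[:,2]>.08)&(P[:,2]<.115)]
r=cv2.minAreaRect((P[:,:2]*1000).astype(np.float32)); print(len(P),r,np.percentile(P[:,2],[5,50,95]))
a=np.deg2rad(-9.7); X=np.array([np.cos(a),np.sin(a)])
print('fixture centre from it',np.array(r[0])/1000+.068*X)
s=monitor.observe(); b=np.r_[np.array(r[0])/1000,P[:,2].mean()]; print('d tool mm',s['ee_rot'].T@(b-s['position'])*1000)
E
```

```text
1268 ((473.8414611816406, 203.4000701904297), (57.08256530761719, 13.226763725280762), 80.22347259521484) [0.09447274 0.09586932 0.09711996]
fixture centre from it [0.5408693  0.19194279]
d tool mm [  1.04563824  -5.56968785 110.86849634]
```

Call:
arm_command:
  plan:
    - [[0,0,0],[0,-5,15],0]
    - [[0,0,0],[0,0,20],0]
    - [[0,0,0],[0,0,20],0]
    - [[0,0,0],[0,0,15],0]
    - [[0,0,0],[0,0,5],0]
    - [[0,0,0],[0,0,2],0]
    - [[0,0,0],[0,0,2],0]
    - [[0,0,0],[0,0,2],0]
    - [[0,0,0],[0,0,2],0]
    - [[0,0,0],[0,0,2],0]

```text
time: 3.73
position: [0.4738, 0.2035, 0.1228]
ee_rot: [[0.986, -0.17, 0.001], [-0.17, -0.986, 0.0], [0.001, -0.001, -1.0]]
ft_force: [0.6, -0.1, 0.9]
gripper_width: 0.0
gripper_force: 0.0
```

Call:
arm_command:
  plan:
    - [[0,0,0],[0,0,2],0]
    - [[0,0,0],[0,0,2],0]
    - [[0,0,0],[0,0,2],0]
    - [[0,0,0],[0,0,2],0]
    - [[0,0,0],[0,0,2],0]
    - [[0,0,0],[0,0,0],0]

```text
time: 4.23
position: [0.4727, 0.2037, 0.1122]
ee_rot: [[0.986, -0.169, -0.001], [-0.169, -0.986, -0.0], [-0.001, 0.0, -1.0]]
ft_force: [0.1, -0.1, -0.9]
gripper_width: -0.0001
gripper_force: 0.0
```

Call:
arm_command:
  plan:
    - [[0,0,0],[0,0,1.5],0]
    - [[0,0,0],[0,0,1.5],0]
    - [[0,0,0],[0,0,0],0]

```text
time: 4.48
position: [0.473, 0.2039, 0.1115]
ee_rot: [[0.986, -0.169, 0.0], [-0.169, -0.986, -0.001], [0.001, 0.001, -1.0]]
ft_force: [-10.7, -4.0, 29.1]
gripper_width: 0.0001
gripper_force: 14.3
```

Call:
arm_command:
  plan:
    - [[0,0,0],[0,0,0],0]
    - [[0,0,0],[0,0,0],0]
    - [[0,0,0],[0,0,-5],0]
    - [[0,0,0],[0,0,-25],0]
    - [[0,0,0],[0,0,-35],0]
    - [[0,0,0],[0,0,-35],0]
    - [[0,0,0],[0,0,0],0]
    - [[0,0,0],[0,0,0],0]

```text
time: 5.15
position: [0.4747, 0.2039, 0.2113]
ee_rot: [[0.985, -0.17, 0.005], [-0.17, -0.985, 0.001], [0.004, -0.002, -1.0]]
ft_force: [-0.1, -0.0, 0.4]
gripper_width: -0.0002
gripper_force: 0.0
```

```bash
python3 - <<'E'
from h import *
s=monitor.observe(); p=s['position']; R=s['ee_rot']; print(p,s['time'])
c=grab('wrist','w2'); W=cloud(c); I=c['pixels'].astype(int)
f=np.array([.540,.193]); a=np.deg2rad(-9.7); X=np.array([np.cos(a),np.sin(a)]); Y=np.array([-X[1],X[0]])
fx=(W[...,:2]-f)@X; fy=(W[...,:2]-f)@Y; z=W[...,2]
m=(I[...,1]>1.5*I[...,2])&(I[...,1]>1.3*I[...,0])&(abs(fx)<.065)&(abs(fy)<.07)&(z>.06)&(z<.1)
A=np.c_[fx[m],fy[m],np.ones(m.sum())]; k,*_=np.linalg.lstsq(A,z[m],rcond=None); print('slope',k)
m=(abs(fx+.068)<.006)&(abs(fy)<.02)&(z>.08)&(z<.11); print('plug z',np.median(z[m]),m.sum())
m=(abs(fy)<.1)&(abs(fx-.07)<.015)&(z>.105)&(z<.14); print('knuckles',m.sum(), [np.percentile(fx[m],q) for q in(2,50,98)],np.sort(fy[m])[::max(1,m.sum()//20)].round(3))
E
```

```text
[0.47465185 0.20392588 0.21126206] 5.15
slope [-0.00537266 -0.00184132  0.07752502]
plug z 0.08629700661860365 714
knuckles 2566 [np.float64(0.05798532024820726), np.float64(0.061583990673132055), np.float64(0.06612461613378916)] [-0.061 -0.056 -0.052 -0.049 -0.045 -0.041 -0.038 -0.034 -0.031 -0.027
 -0.025  0.027  0.03   0.034  0.037  0.041  0.044  0.048  0.052  0.055
  0.06 ]
```

The board is home: slope is 0.005 rad and the plug top is at 86 mm. I'll move back over the hinge for one precise measurement.

Call:
arm_command:
  plan:
    - [[0,0,0],[20,0,-20],60]
    - [[0,0,0],[25,0,-20],85]
    - [[0,0,0],[25,0,-10],85]
    - [[0,0,0],[0,0,0],85]
    - [[0,0,0],[0,0,0],85]
    - [[0,0,0],[0,0,0],85]

```text
time: 5.7
position: [0.5411, 0.1915, 0.2573]
ee_rot: [[0.986, -0.169, -0.003], [-0.169, -0.986, -0.001], [-0.003, 0.001, -1.0]]
ft_force: [0.4, 0.5, 0.5]
gripper_width: 0.0724
gripper_force: 0.0
```

```bash
python3 - <<'E'
from h import *
s=monitor.observe(); p=s['position']; R=s['ee_rot']; print(p,s['time'])
c=grab('wrist','w3'); W=cloud(c)
f=np.array([.540,.193]); a=np.deg2rad(-9.7); X=np.array([np.cos(a),np.sin(a)]); Y=np.array([-X[1],X[0]])
fx=(W[...,:2]-f)@X; fy=(W[...,:2]-f)@Y; z=W[...,2]
for sg in(-1,1):
  m=(abs(fy-sg*.043)<.016)&(fx>.055)&(fx<.083)&(z>.118)&(z<.14)
  x,zz=fx[m]*1000,z[m]*1000; A=np.c_[x,zz,np.ones(len(x))]
  k,*_=np.linalg.lstsq(A,-(x*x+zz*zz),rcond=None); print(m.sum(),'circle',-k[0]/2,-k[1]/2,np.sqrt(k[0]**2/4+k[1]**2/4-k[2]),'top',np.percentile(zz,98))
  for lo in(121,126):
    mm=(zz>lo)&(zz<131.5)
    from scipy.optimize import least_squares as L
    r=L(lambda q:np.hypot(x[mm]-q[0],zz[mm]-q[1])-11,[70,120],loss='soft_l1');print(lo,mm.sum(),r.x,r.cost)
m=(fx>.06)&(fx<.076)&(z>.120)&(z<.14)&(abs(fy)<.08); q=fy[m]*1000
print('gap',np.percentile(q[q<0],[1,50,99]),np.percentile(q[q>0],[1,50,99]))
m=(z>.0645)&(z<.0715)&(abs(fx)<.13)&(abs(fy)<.13)
r=cv2.minAreaRect((W[m][:,:2]*1000).astype(np.float32));print('deck',r,np.median(z[m]))
m=(z>.113)&(z<.119)&(fx>.082)&(fx<.13)&(abs(fy)<.11)
r=cv2.minAreaRect((W[m][:,:2]*1000).astype(np.float32));print('jamb',r,np.median(z[m]))
E
```

```text
[0.54113275 0.19147389 0.25727677] 5.7
1310 circle 69.61986804661967 118.7522295055689 11.59304084645 top 131.1975633303936
121 1297 [ 69.46739911 119.34588659] 321.4211741866312
126 926 [ 69.06989825 119.2995866 ] 143.8467988767112
1301 circle 69.55116493292239 118.60336866502503 11.645857288337954 top 131.1069192629534
121 1290 [ 69.39332862 119.26644007] 328.175173091224
126 914 [ 68.95104407 119.22288689] 139.56999885299996
gap [-60.32436522 -42.06530222 -24.89189074] [24.18355964 41.36177889 59.57588233]
deck ((539.1765747070312, 192.8072509765625), (240.68191528320312, 229.2228240966797), 80.278076171875) 0.06733486399431915
jamb ((635.1161499023438, 176.3375244140625), (189.88168334960938, 26.41878890991211), 80.54780578613281) 0.11521696933784589
```

View pics/w3.png

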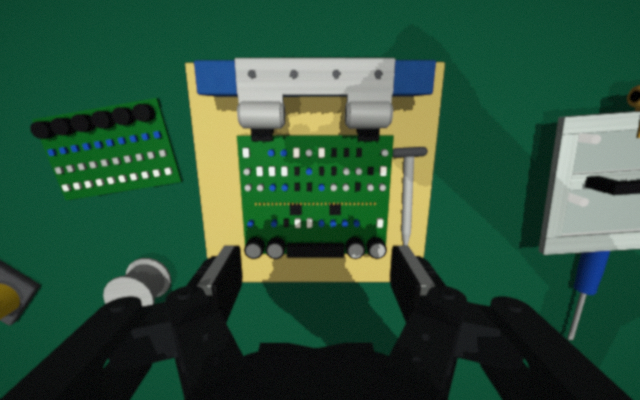

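The view shows the steel knuckles at (262,115) and (369,115). The board is level and the pin is undisturbed. Next I turn to the gate and hover beside it for a close look.

Call:
arm_command:
  plan:
    - [[0,0,-0.117],[0,0,0],85]
    - [[0,0,-0.117],[0,0,0],85]
    - [[0,0,-0.117],[0,0,0],85]
    - [[0,0,-0.117],[0,0,0],85]
    - [[0,0,-0.117],[0,0,0],85]
    - [[0,0,-0.117],[0,0,0],85]
    - [[0,0,-0.117],[0,0,0],85]
    - [[0,0,-0.117],[0,0,0],85]
    - [[0,0,-0.117],[0,0,0],85]
    - [[0,0,-0.117],[0,0,0],85]
    - [[0,0,-0.117],[0,0,0],85]
    - [[0,0,-0.117],[0,0,0],85]

```text
time: 6.75
position: [0.541, 0.1918, 0.2584]
ee_rot: [[0.324, 0.946, -0.001], [0.946, -0.324, -0.001], [-0.001, -0.001, -1.0]]
ft_force: [-0.1, -0.0, 0.1]
gripper_width: 0.085
gripper_force: 0.0
```

Call:
arm_command:
  plan:
    - [[0,0,-0.117],[0,0,0],85]
    - [[0,0,-0.117],[0,0,0],85]
    - [[0,0,0],[-36,-2,0],85]
    - [[0,0,0],[-36,-2,0],85]
    - [[0,0,0],[-36,-2,0],85]
    - [[0,0,0],[-36,-2,0],85]
    - [[0,0,0],[-36,-2,0],85]
    - [[0,0,0],[-36,-2,0],85]
    - [[0,0,0],[-36,-2,0],85]
    - [[0,0,0],[-36,-2,0],85]
    - [[0,0,0],[-36,-2,0],85]
    - [[0,0,0],[-36,-2,0],85]

```text
time: 7.75
position: [0.4839, -0.1652, 0.2586]
ee_rot: [[0.102, 0.995, -0.001], [0.995, -0.102, -0.0], [-0.0, -0.001, -1.0]]
ft_force: [0.9, 0.0, 0.7]
gripper_width: 0.0851
gripper_force: 0.0
```

Call:
arm_command:
  plan:
    - [[0,0,0],[-36,-2,0],85]
    - [[0,0,0],[-36,-2,0],85]
    - [[0,0,0],[0,0,0],85]
    - [[0,0,0],[0,0,0],85]

```text
time: 8.08
position: [0.4725, -0.2371, 0.2581]
ee_rot: [[0.106, 0.994, -0.002], [0.994, -0.106, 0.001], [0.0, -0.002, -1.0]]
ft_force: [0.4, 0.6, 1.3]
gripper_width: 0.0848
gripper_force: 0.0
```

```bash
cat > gate.py <<'E'
from h import *
def gate(W,f,a,cz=0.):
    X=np.array([np.cos(a),np.sin(a)]); Y=np.array([-X[1],X[0]])
    fx=(W[...,:2]-f)@X; fy=(W[...,:2]-f)@Y; z=W[...,2]-cz
    def rr(m): 
        r=cv2.minAreaRect((W[m][:,:2]*1000).astype(np.float32)); return m.sum(),np.round(r[0],1),np.round(r[1],1),round(r[2],2),np.median(z[m]).round(4)
    print('frame',*rr((abs(fx)<.087)&(abs(fy)<.11)&(z>.037)&(z<.047)&(abs(fx-.085)>.006)))
    print('bar',*rr((abs(fx)<.02)&(abs(fy)<.045)&(z>.072)&(z<.084)))
    m=(abs(fy)<.035)&(fx>.078)&(fx<.11)&(z>.035)&(z<.06); q=W[m][:,:2]-f
    print('knuckle fx,fy,z pct',[np.percentile(v,[1,50,99]).round(4).tolist() for v in(q@X,q@Y,z[m])])
E
python3 - <<'E'
from gate import *
s=monitor.observe(); print(s['position'],s['ee_rot'].round(3).tolist(),s['time'],s['joint_pos'])
c=grab('wrist','w4'); W=cloud(c); gate(W,np.array([.478,-.1635]),np.deg2rad(-5.7))
E
```

```text
[ 0.47251561 -0.23708292  0.25814908] [[0.106, 0.994, -0.002], [0.994, -0.106, 0.001], [0.0, -0.002, -1.0]] 8.0833 [ 0.9329056   0.32591071 -0.69465507  1.79048803  0.23081774  1.10994231
  0.05344727]
frame 26710 [ 473.9 -163.8] [190.4 165.9] 84.31 0.0395
bar 1319 [ 477.  -163.4] [90.  11.8] 84.02 0.0773
knuckle fx,fy,z pct [[0.0781, 0.0861, 0.097], [-0.022, 0.0001, 0.0205], [0.0402, 0.0458, 0.0484]]
```

View pics/w4.png

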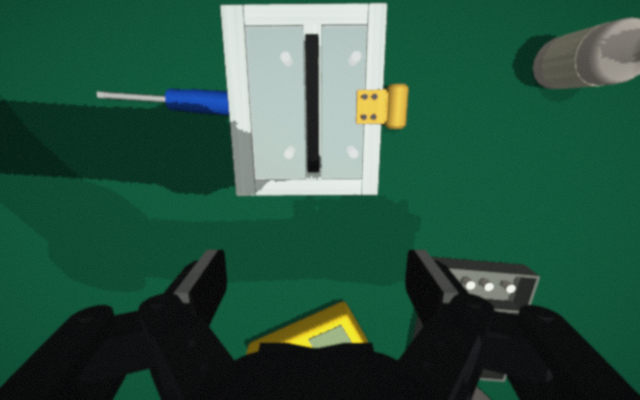

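The gate is at (315,100), its bar centre at (312,103) and its knuckle at (398,106); both agree with the top view. Next I move over the handle and grip.

Call:
arm_command:
  plan:
    - [[0,0,0],[25,-1,10],85]
    - [[0,0,0],[25,-1,20],85]
    - [[0,0,0],[24,-1,20],85]
    - [[0,0,0],[0,0,30],85]
    - [[0,0,0],[0,0,30],85]
    - [[0,0,0],[0,0,25],85]
    - [[0,0,0],[0,0,20],85]
    - [[0,0,0],[0,0,15],85]
    - [[0,0,0],[0,0,10],85]
    - [[0,0,0],[0,0,0],85]
    - [[0,0,0],[0,0,0],85]

```text
time: 9.05
position: [0.4787, -0.1604, 0.0794]
ee_rot: [[0.101, 0.995, -0.0], [0.995, -0.101, 0.001], [0.001, -0.0, -1.0]]
ft_force: [-0.4, -0.6, 0.8]
gripper_width: 0.0852
gripper_force: 0.0
```

Call:
arm_command:
  plan:
    - [[0,0,0],[-3,-1,1],85]
    - [[0,0,0],[0,0,0],40]
    - [[0,0,0],[0,0,0],20]
    - [[0,0,0],[0,0,0],5]
    - [[0,0,0],[0,0,0],5]
    - [[0,0,0],[0,0,0],5]
    - [[0,0,0],[0,0,0],5]
    - [[0,0,0],[0,0,0],5]
    - [[0,0,0],[0,0,0],5]
    - [[0,0,0],[0,0,0],5]

```text
time: 9.88
position: [0.4773, -0.1646, 0.0785]
ee_rot: [[0.103, 0.995, -0.0], [0.995, -0.103, -0.0], [-0.0, -0.0, -1.0]]
ft_force: [-1.5, 0.6, 5.5]
gripper_width: 0.0111
gripper_force: 58.7
```

Call:
arm_command:
  plan:
    - [[0,0,0],[0,0,-5],5]
    - [[0,0,0],[0,0,-15],5]
    - [[0,0,0],[0,0,-25],5]
    - [[0,0,0],[0,0,-30],5]
    - [[0,0,0],[0,0,-30],5]
    - [[0,0,0],[0,0,-25],5]
    - [[0,0,0],[0,0,-15],5]
    - [[0,0,0],[0,0,-10],5]
    - [[0,0,0],[0,0,0],5]
    - [[0,0,0],[0,0,0],5]

```text
time: 10.72
position: [0.4768, -0.1647, 0.2326]
ee_rot: [[0.103, 0.995, -0.001], [0.995, -0.103, 0.0], [-0.0, -0.001, -1.0]]
ft_force: [0.1, -0.0, -6.0]
gripper_width: 0.0108
gripper_force: 59.0
```

```bash
python3 - <<'E'
from h import *
s=monitor.observe(); print(s['position'],s['ee_rot'].round(3).tolist(),s['time'],s['gripper_force'],s['ft_force'],s['ft_torque'])
a=grab('wrist','w5')['pixels']
E
```

```text
[ 0.4768438  -0.16467857  0.23262348] [[0.103, 0.995, -0.001], [0.995, -0.103, 0.0], [-0.0, -0.001, -1.0]] 10.7167 58.95758807659149 [ 9.25486462e-02 -2.80778323e-03 -6.00442684e+00] [0.0357288  0.05987296 0.00183301]
```

View pics/w5.png

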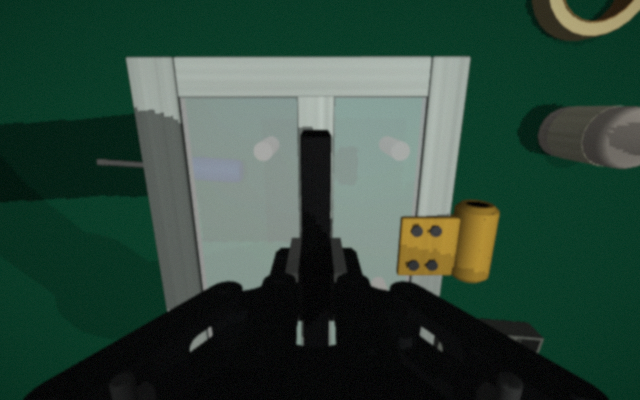

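The gate is held level, with its knuckle in view at (477,241). I'll measure the knuckle in the tool frame.

```bash
cat > inhand.py <<'E'
from h import *
from scipy.optimize import least_squares as L
def inhand(c,s):
    W=cloud(c); T=(W-s['position'])@s['ee_rot']*1000   # tool coords mm
    x,y,z=T[...,0],T[...,1],T[...,2]; I=c['pixels'].astype(int)
    br=(I[...,2]>1.6*I[...,0])&(I[...,2]>60)&(I[...,2]>I[...,1])
    m=br&(abs(y-88)<14)&(abs(x)<35)&(z>25)&(z<42)
    print('n',m.sum(),'x pct',np.percentile(x[m],[1,2,50,98,99]).round(1),'z min',np.percentile(z[m],2).round(1))
    sel=m&(y>80)&(z<39)
    f=lambda q:np.hypot(y[sel]-q[0]-q[2]*x[sel],z[sel]-q[1]-q[3]*x[sel])-11
    r=L(f,[88,41,0,0],loss='soft_l1'); print('axis y,z,dy/dx,dz/dx',r.x.round(3),np.abs(r.fun).mean())
    fr=(abs(z-36.5)<5)&(abs(y)<82)&(x>25)&(x<100)&(I.min(-1)>90)
    k,*_=np.linalg.lstsq(np.c_[x[fr],y[fr],np.ones(fr.sum())],z[fr],rcond=None); print('frame plane z',k.round(4),fr.sum())
E
python3 - <<'E'
from inhand import *
s=monitor.observe(); inhand(np.load('w5.npz'),s)
c=cams.camera('wrist');inhand(c,s)
E
```

```text
n 3030 x pct [-19.5 -18.3   3.2  21.9  22.3] z min 30.0
axis y,z,dy/dx,dz/dx [ 8.9214e+01  4.1859e+01 -4.0000e-03  1.4000e-02] 0.5773188080755053
frame plane z [-4.2200e-02 -1.1000e-03  4.0773e+01] 41112
n 2991 x pct [-19.3 -18.2   3.4  22.   22.3] z min 30.8
axis y,z,dy/dx,dz/dx [8.8805e+01 4.2583e+01 0.0000e+00 1.5000e-02] 0.5720882034321807
frame plane z [-4.20000e-02  1.00000e-04  4.13242e+01] 40842
```

Call:
arm_command:
  plan:
    - [[0,0,0.033],[0,0,0],5]
    - [[0,0,0.033],[0,0,0],5]
    - [[0,0,0],[20,-1,0],5]
    - [[0,0,0],[36,-2,0],5]
    - [[0,0,0],[36,-2,0],5]
    - [[0,0,0],[36,-2,0],5]
    - [[0,0,0],[36,-2,0],5]
    - [[0,0,0],[36,-2,0],5]
    - [[0,0,0],[36,-2,0],5]
    - [[0,0,0],[36,-2,0],5]
    - [[0,0,0],[36,-2,0],5]
    - [[0,0,0],[20,-1,0],5]

```text
time: 11.82
position: [0.5137, 0.1666, 0.2321]
ee_rot: [[0.164, 0.986, -0.002], [0.986, -0.164, 0.003], [0.002, -0.002, -1.0]]
ft_force: [0.6, -0.4, -5.6]
gripper_width: 0.0108
gripper_force: 58.9
```

Call:
arm_command:
  plan:
    - [[0,0,0],[20,0,0],5]
    - [[0,0,0],[12,0,0],5]
    - [[0,0,0],[0,0,0],5]
    - [[0,0,0],[0,0,0],5]
    - [[0,0,0],[0,0,0],5]

```text
time: 12.23
position: [0.52, 0.1919, 0.2323]
ee_rot: [[0.169, 0.986, -0.002], [0.986, -0.169, -0.001], [-0.002, -0.001, -1.0]]
ft_force: [-0.6, -0.8, -5.2]
gripper_width: 0.0106
gripper_force: 58.9
```

```bash
cat > go.py <<'E'
from inhand import *
def d(b=(1.0,88.5,41.5)):
    s=monitor.observe(); R=s['ee_rot']; p=s['position']; bw=p+R@np.array(b)/1000
    a=np.deg2rad(-9.7)
    print('t',s['time'],'pos',p.round(4),'yaw y',np.degrees(np.arctan2(R[1,1],R[0,1])).round(2),'want -9.7; F',s['ft_force'].round(1))
    print('tool shift mm to bore',(R.T@(np.array([.6084,.1809,.120])-bw)*1000).round(1))
    return s
E
python3 - <<'E'
from go import *
s=d(); c=grab('wrist','w6'); inhand(c,s)
E
```

```text
t 12.2333 pos [0.52   0.1919 0.2323] yaw y -9.74 want -9.7; F [-0.6 -0.8 -5.2]
tool shift mm to bore [ 3.3  0.7 70.7]
n 2968 x pct [-19.3 -18.3   3.3  21.9  22.3] z min 30.8
axis y,z,dy/dx,dz/dx [ 8.8838e+01  4.2599e+01 -5.0000e-03  1.5000e-02] 0.5743926186811332
frame plane z [-4.51000e-02 -6.00000e-04  4.15694e+01] 40654
```

View pics/w6.png

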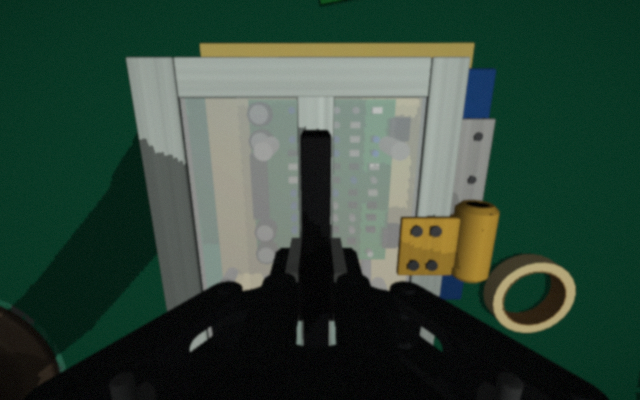

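The view shows the gate over the fixture with its knuckle at (477,241), just in front of the hinge leaf. I'll centre it and lower partway.

Call:
arm_command:
  plan:
    - [[0,0,0],[3.3,0.7,5],5]
    - [[0,0,0],[0,0,12],5]
    - [[0,0,0],[0,0,12],5]
    - [[0,0,0],[0,0,8],5]
    - [[0,0,0],[0,0,0],5]
    - [[0,0,0],[0,0,0],5]
    - [[0,0,0],[0,0,0],5]

```text
time: 12.87
position: [0.5215, 0.1966, 0.1963]
ee_rot: [[0.168, 0.986, -0.0], [0.986, -0.168, 0.0], [0.0, -0.0, -1.0]]
ft_force: [0.7, 0.8, -4.8]
gripper_width: 0.0113
gripper_force: 58.9
```

```bash
python3 - <<'E'
from go import *
s=d()
c=grab('wrist','w7')
W=cloud(c); T=(W-s['position'])@s['ee_rot']*1000; x,y,z=T[...,0],T[...,1],T[...,2]; w=W[...,2]; I=c['pixels'].astype(int)
st=(y>70)&(y<100)&(abs(x)<75)&(w>.118)&(w<.134)
q=x[st]; print('steel x', [np.percentile(v,[1,50,99]).round(1) for v in(q[q<0],q[q>0]) if len(v)], st.sum())
sx=(y>65)&(y<140)&(abs(x)<70)&(w>.1)&(w<.13)
for lo,hi in((-60,-27),(27,60)):
  m=st&(x>lo)&(x<hi)
  if m.sum()>30: print(lo,m.sum(),'y pct',np.percentile(y[m],[1,50,99]).round(1), 'topz',np.percentile(w[m],98))
E
```

```text
t 12.8667 pos [0.5215 0.1966 0.1963] yaw y -9.68 want -9.7; F [ 0.7  0.8 -4.8]
tool shift mm to bore [-1.9 -0.2 34.8]
steel x [array([-58.9, -46.1, -35.8]), array([24.8, 43.3, 59.5])] 1422
-60 380 y pct [85.6 91.3 99.8] topz 0.13113779687848756
27 993 y pct [85.6 91.3 99.9] topz 0.13113493026758435
```

```bash
cat >> go.py <<'E'
def avg(n=12):
    P=[];R=[];F=[]
    for _ in range(n):
        cams.camera('wrist'); s=monitor.observe(); P.append(s['position']);R.append(s['ee_rot']);F.append(s['ft_force'])
    P=np.array(P); u,_,v=np.linalg.svd(np.mean(R,0)); Rm=u@v
    print('std mm',(P.std(0)*1000).round(2),'F',np.mean(F,0).round(1),'yaw',np.degrees(np.arctan2(Rm[1,1],Rm[0,1])).round(2),'z',Rm[:,2].round(4))
    bw=P.mean(0)+Rm@np.array([1.,88.5,41.5])/1000
    print('pos',P.mean(0).round(4),'shift',(Rm.T@(np.array([.6084,.1809,.120])-bw)*1000).round(1)); s['position']=P.mean(0); s['ee_rot']=Rm; return s
E
python3 - <<'E'
from go import *
avg()
E
```

```text
std mm [0.09 0.09 0.18] F [ 0.2 -0.  -5.4] yaw -9.68 z [ 5.e-04  1.e-04 -1.e+00]
pos [0.5215 0.1965 0.1965] shift [-1.8 -0.3 35.1]
```

Call:
arm_command:
  plan:
    - [[0,0,0],[-1.2,0,5],5]
    - [[0,0,0],[0,0,5],5]
    - [[0,0,0],[0,0,3],5]
    - [[0,0,0],[0,0,0],5]
    - [[0,0,0],[0,0,0],5]
    - [[0,0,0],[0,0,0],5]

```text
time: 14.02
position: [0.5212, 0.1954, 0.1833]
ee_rot: [[0.168, 0.986, -0.0], [0.986, -0.168, 0.0], [0.0, -0.0, -1.0]]
ft_force: [0.5, 0.4, -5.4]
gripper_width: 0.0107
gripper_force: 58.9
```

```bash
python3 - <<'E'
from go import *
s=avg(4); c=grab('wrist','w8')
a=cv2.resize(c['pixels'][60:340,360:560],None,fx=2.8,fy=2.1,interpolation=cv2.INTER_CUBIC); cv2.imwrite('pics/w8c.png',a[:590])
W=cloud(c); T=(W-s['position'])@s['ee_rot']*1000; x,y,z=T[...,0],T[...,1],T[...,2]; w=W[...,2]; I=c['pixels'].astype(int)
br=(I[...,2]>1.6*I[...,0])&(I[...,2]>60)
m=br&(abs(y-88)<5)&(abs(x)<30)&(z<34)&(z>28);print('brass x',m.sum(),np.percentile(x[m],[1,99]).round(1))
st=~br&(abs(y-88)<6)&(abs(x)<75)&(w>.126)&(w<.134)
print('steel R x',np.percentile(x[st&(x>20)],[1,99]).round(1),'L',np.percentile(x[st&(x<-20)],[1,99]).round(1))
st=~br&(x>28)&(x<57)&(y>74)&(y<102)&(w>.121)&(w<.134)
r=L(lambda q:np.hypot(y[st]-q[0],z[st]-q[1])-11,[88,55],loss='soft_l1');print('steel y,z',r.x,st.sum())
inhand(c,s)
E
```

```text
std mm [0.01 0.02 0.03] F [ 0.5 -0.  -5.5] yaw -9.68 z [ 3.e-04  1.e-04 -1.e+00]
pos [0.5213 0.1954 0.1834] shift [-0.7 -0.2 22. ]
brass x 1373 [-19.4  21.6]
steel R x [25.3 60.8] L [-50.4 -28.5]
steel y,z [88.49459746 64.16136935] 1659
n 2952 x pct [-19.5 -18.4   3.   21.8  22.1] z min 30.8
axis y,z,dy/dx,dz/dx [ 8.8801e+01  4.2570e+01 -7.0000e-03  1.4000e-02] 0.5655172969073359
frame plane z [-4.45000e-02 -8.00000e-04  4.15346e+01] 40665
```

View pics/w8c.png

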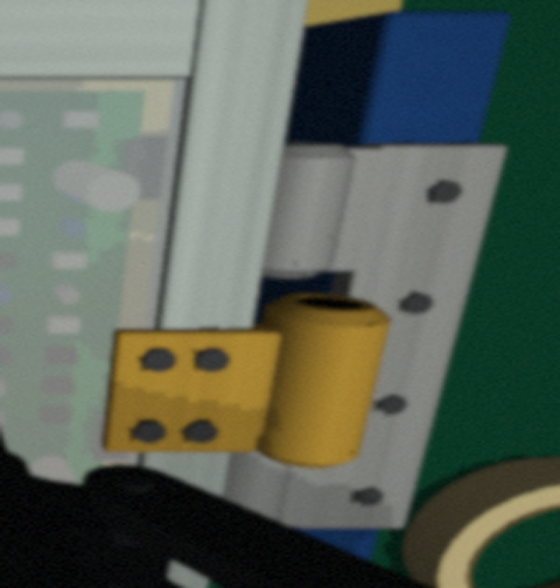

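The crop shows the brass barrel over the gap between the steel knuckles, and relative offsets are under 1 mm. Lowering.

Call:
arm_command:
  plan:
    - [[0,0,0],[0,-0.2,3],5]
    - [[0,0,0],[0,0,3],5]
    - [[0,0,0],[0,0,3],5]
    - [[0,0,0],[0,0,3],5]
    - [[0,0,0],[0,0,0],5]
    - [[0,0,0],[0,0,0],5]

```text
time: 14.77
position: [0.5208, 0.1952, 0.1709]
ee_rot: [[0.168, 0.986, -0.001], [0.986, -0.168, -0.0], [-0.0, -0.001, -1.0]]
ft_force: [-0.7, 0.5, -5.3]
gripper_width: 0.0107
gripper_force: 58.9
```

Call:
arm_command:
  plan:
    - [[0,0,0],[0,0,2.5],5]
    - [[0,0,0],[0,0,2.5],5]
    - [[0,0,0],[0,0,2.5],5]
    - [[0,0,0],[0,0,2],5]
    - [[0,0,0],[0,0,0],5]
    - [[0,0,0],[0,0,0],5]
    - [[0,0,0],[0,0,0],5]

```text
time: 15.35
position: [0.5211, 0.1954, 0.1618]
ee_rot: [[0.168, 0.986, 0.0], [0.986, -0.168, 0.0], [0.0, 0.0, -1.0]]
ft_force: [0.2, 0.0, -5.4]
gripper_width: 0.0109
gripper_force: 58.9
```

```bash
python3 - <<'E'
from go import *
s=avg(4); c=grab('wrist','w9')
a=cv2.resize(c['pixels'][60:340,360:560],None,fx=2.8,fy=2.1,interpolation=cv2.INTER_CUBIC); cv2.imwrite('pics/w9c.png',a[:590])
W=cloud(c); T=(W-s['position'])@s['ee_rot']*1000; x,y,z=T[...,0],T[...,1],T[...,2]; w=W[...,2]; I=c['pixels'].astype(int)
br=(I[...,2]>1.6*I[...,0])&(I[...,2]>60)
m=br&(abs(y-88)<5)&(abs(x)<30)&(z<34)&(z>28);print('brass x',m.sum(),np.percentile(x[m],[1,99]).round(1))
st=~br&(abs(y-88)<6)&(abs(x)<75)&(w>.126)&(w<.134)
print('steel R x',np.percentile(x[st&(x>20)],[1,99]).round(1))
st=~br&(x>28)&(x<57)&(y>74)&(y<102)&(w>.121)&(w<.134)
r=L(lambda q:np.hypot(y[st]-q[0],z[st]-q[1])-11,[88,55],loss='soft_l1');print('steel y,z',r.x,st.sum())
inhand(c,s)
E
```

```text
std mm [0.02 0.01 0.03] F [ 0.1  0.2 -5.3] yaw -9.68 z [ 2.e-04  1.e-04 -1.e+00]
pos [0.5211 0.1954 0.1619] shift [-0.6  0.   0.4]
brass x 1376 [-18.9  21.8]
steel R x [25.7 60.9]
steel y,z [85.75726676 24.0478502 ] 2872
n 2983 x pct [-21.3 -19.2   3.   21.8  22.2] z min 30.8
axis y,z,dy/dx,dz/dx [8.8769e+01 4.2637e+01 1.0000e-03 1.2000e-02] 0.5980261731043675
frame plane z [-4.26000e-02 -2.20000e-03  4.13872e+01] 40954
```

View pics/w9c.png

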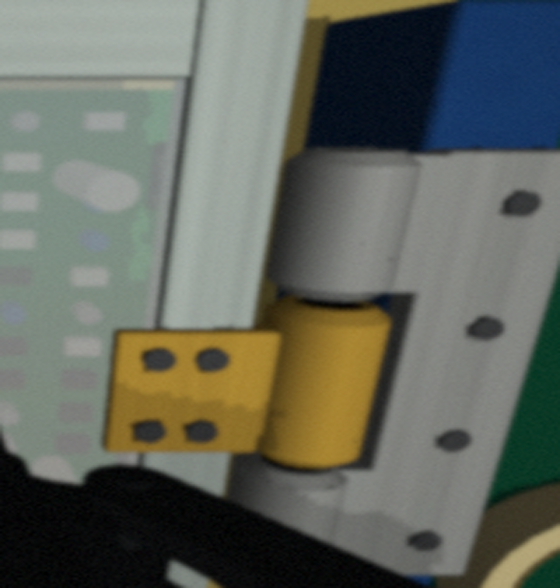

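The brass knuckle sits between the steel ones and the force is the gate's weight only. The steel fit fell into a wrong minimum, so I'll refit it from the saved picture before handing in.

```bash
python3 - <<'E'
from go import *
s=monitor.observe(); c=np.load('w9.npz'); W=cloud(c); T=(W-s['position'])@s['ee_rot']*1000; x,y,z=T[...,0],T[...,1],T[...,2]
st=(x>30)&(x<57)&(y>82)&(y<97)&(z>28)&(z<40)
r=L(lambda q:np.hypot(y[st]-q[0],z[st]-q[1])-11,[88,42],loss='soft_l1');print('steel y,z',r.x,st.sum(),np.abs(r.fun).mean(),'top',np.percentile(z[st],3))
E
```

```text
steel y,z [87.65692379 42.68472972] 1393 0.46713085207419 top 30.774879480110297
```

The steel axis (y 87.7, z 42.7) and brass axis (y 88.8, z 42.6) agree to about 1 mm. Handing in.

```bash
python3 -c "
from bench import arm; print(arm.finish_job())"
```

```text
the job is handed in; nothing more can be done
None
```

The board is pushed home, and the gate is held level by the gripper with its knuckle about 1 mm off the hinge axis and no sign of it touching the fixture; the job is handed in (about 15.5 s on the clock), but no verdict came back.

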